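Pass a small carton through a self-closing flap

TASK

On the raised plywood step lies a small white carton, in front of the spring-closing flap in the front of the big cardboard box. Push the flap inwards with one finger and keep it open while the other finger pushes the small carton through the doorway, so that it drops into the box without the flap ever pressing on it; then come away and let the flap close. Slide the carton on the step, never lift it, and leave everything else where it is.

Things in the scene. Friction and masses are not known exactly. Their poses are not given: they have to be found in the camera images.
- hatch: Fixed plywood loading step with a big cardboard box behind it. Origin on the work surface below the middle of the doorway, in the plane of the step's far edge; x points from the step through the doorway into the box, y left along the wall, z up. Step top at z = 70 mm, x -190 to 0, y -200 to 200; beyond x = 0 it drops 64 mm to the box's floor.
- doorway (a point): Middle of the doorway at the step's far edge, level with the step's top; axes as the hatch's. The doorway is clear 65 mm to each side and open above (no lintel), so fingers pointing down can pass through. The wall left and right of it is 12 mm thick (2 to 14 mm beyond the edge) and rises 40 mm above the step, its posts 42 mm. The flap hangs over the drop behind the edge.
- box_in (a point): Middle of the open-topped box's inner floor, 127 mm in x beyond the doorway and 64 mm below it. The box measures 254 x 388 mm inside, its rims stand 40 mm above the step; things packed earlier fill the last 60 mm at its far end.
- hinge (a point): On the flap's upright hinge axis, at the left (+y) side of the doorway: 10 mm in x and 65 mm in y from the doorway point, at the step's level.
- flap (a joint): Angle of the flap: an aluminium sheet 4 mm thick, 122 mm long and 36 mm high (its lower edge 4 mm and upper edge 40 mm above the step's level), on the upright hinge. 0 = closed, across the doorway; grows as the free edge swings into the box (counter-clockwise seen from above), at most 1.5 rad. A spring closes it by itself: torque 0.12 N m closed, 0.1 N m more per rad.
- flap_edge (a point): Middle of the flap's free edge, 124 mm from the hinge axis, 22 mm above the step's level.
- carton: The small white carton to be pushed through, 60 x 50 x 30 mm (its own x, y, z), about 0.14 kg, grey line round it; lies loose on the step with its x axis roughly towards the doorway. Origin at the centre of its underside.
- tape_roll: Bystander: roll of tape lying on the step to the right, 76 mm across, 24 mm high; origin centre of underside.
- calculator: Bystander: desk calculator on the step to the left, 120 x 70 x 20 mm; origin centre of underside.
- big_carton: Bystander: large white carton on the table beyond the step's right end, 160 x 110 x 50 mm; origin centre of underside.
- mug: Bystander: white mug on the table beyond the step's left end, 80 mm across, 90 mm high; origin centre of underside.
- brush: Bystander: hand brush on the table right of the step; lies along its x axis.
- notebook: Bystander: green notebook on the table left of the step, 150 x 105 x 14 mm; origin centre of underside.

How it is judged:
By the outcome, as a careful person would: the job done as asked, in the order asked, and still so for the second after the job is handed in, with the robot touching nothing.
It also fails if it takes over 45 s, if anything falls off the work surface, if the arm or the gripper's body presses on something with over 40 N, if the wrist force passes 120 N, or if a joint passes its speed limit or range.

ROBOT

A 6-joint arm with a two-finger parallel gripper is mounted at the origin on the work surface. World frame = base frame: x ahead of the robot, y to its left, z up, the work surface at z = 0. Lengths are in m, angles in rad, forces in N, time in s.
With the tool pointing down it reaches from about 0.375 to 0.9 m from the base axis. Payload 3.1 kg.
Tool frame: the origin (TCP) lies at the very end of the fingers, on their centre line; the grasp point (between the pads) lies 19 mm behind it; y points along the fingers, x is the direction in which the jaws open and shut, and the axes are right-handed (so a half turn about y gives the same grasp; the last joint's range is limited). The gripper opens to 87 mm and grips with 3 to 60 N. Pads are 19 mm wide; open, the fingers measure 117 mm over their backs; the gripper's body (75 mm by 190 mm) begins 51 mm behind the grasp point.
Start: joints at [1, 0.527, 1.433, -0, 1.181, -0.178], TCP at [0.239, 0.578, 0.223] pointing down, gripper open.
Joint ranges: [-3.08, 3.08], [-0.75, 2.2], [0.22, 2.44], [-1.43, 4.57], [0, 2.65], [-2.85, 2.85]. Speed limits (rad/s): [2.79, 2.79, 3.14, 3.14, 3.14, 3.14].

INTERFACE

Orientations are given as a unit quaternion [x, y, z, w].
In Python, from rig import robot gives the robot as it stands.
- The arm moves only by the shell command python3 -m creep 'ROWS' [FORCE]. ROWS is JSON, a list of rows, each a list of 3 entries, a list of its own where there are three numbers: the shift along the tool's x, y, z in mm, then the turn about the tool's y in rad, then the opening, from 0 (shut) to 1 (fully open). A call has 1 to 8 rows; each row shifts and turns the commanded pose from where the row before left it, along the tool's axes as they then stand; what a row does not reach is not made up. A row lasts 1/10 s, in which the tool goes at most 50 mm and 8.59 degrees, less where a joint would pass 70% of its speed; a pose out of reach is approached as far as the arm can. A call with a gripper value outside its range is refused whole. The fingers move at their own pace and stop on an object; FORCE is the grip in N (left out, the last holds). Time passes only in rows, so rows that do not move let the fingers close. It gives the time, the measured TCP pose, the force and the opening at its end, in the units of the state.
- robot.get_obs(): the state, without advancing time (a new reading comes with each control period).
- robot.camera(name): name is "scene" or "top" or "wrist"; returns a dict with "pixels" (384x512x3 uint8, red, green, blue), "fx", "fy", "cx", "cy" (pixels), "position" and "rotation" of the camera in the world. Camera axes: x right, y up, looking along -z (the intrinsics and any distortion apply to the point x, -y, -z); pixel columns grow to the right and rows downward; lengths in m; the calibration is good to about 2 mm. A picture is of the moment at which its call begins. There is no depth.
- robot.hand_in(): hands the job in, once; it reports no verdict.
The state is a dict: "time": time; "q": joint angles; "joint_velocities": joint speeds; "joint_torque": joint torques, N m; "position": TCP position; "tool_rot": TCP orientation; "ft_force": force on the tool from outside, world axes, zero at the start; "moment": the same for the moment, N m; "grip_width": finger opening in m.
Only numpy, scipy, OpenCV 4.12 (cv2) and the standard library are available. Lean on these libraries where they do the work, as an engineer would, in place of code of your own. Each camera call takes 0.05 s, during which the arm holds its last target.

## Working session

There is one attempt and no reset: what is moved stays moved. The work goes in short steps, Python scripts to look and compute and a shell command to move; the robot and the scene stay as the last step left them, time stands still between calls to the robot, and variables do not carry over. Pictures are saved under pics/ and viewed, and the job is handed in when it is done.

```bash
ls; mkdir -p pics
python3 - <<'E'
from rig import robot
import cv2,numpy as np
o=robot.get_obs()
for k,v in o.items(): print(k,np.round(v,4))
for n in ["scene","top","wrist"]:
    c=robot.camera(n); cv2.imwrite(f"pics/{n}0.png",c["pixels"][:,:,::-1])
    print(n,{k:np.round(v,4).tolist() for k,v in c.items() if k!="pixels"})
E
```

```text
pics
time 0.0
q [ 1.0005  0.5285  1.4339 -0.      1.1814 -0.1785]
joint_velocities [-0.0011  0.0002 -0.0005  0.0003 -0.0001 -0.0012]
joint_torque [ 1.50000e-03 -4.40042e+01 -1.76592e+01  6.34000e-02  5.81000e-02
 -2.00000e-04]
position [0.2383 0.577  0.2216]
tool_rot [ 0.5881  0.3924 -0.3938 -0.5875]
ft_force [ 0.0442  0.6789 -0.0306]
moment [-0.0264 -0.0131 -0.0331]
grip_width 0.087
scene {'fx': 358.1365, 'fy': 358.1365, 'cx': 256.0402, 'cy': 188.5842, 'position': [1.1159, -0.5122, 0.8705], 'rotation': [0.3559, 0.1538, 0.375, 0.8421]}
top {'fx': 460.1731, 'fy': 460.1731, 'cx': 256.1752, 'cy': 193.1232, 'position': [0.3456, 0.0241, 1.4231], 'rotation': [0.0572, -0.0448, -0.6969, 0.7135]}
wrist {'fx': 284.4482, 'fy': 284.4482, 'cx': 254.6982, 'cy': 192.9024, 'position': [0.1644, 0.6079, 0.3844], 'rotation': [-0.1227, -0.0813, 0.5497, 0.8223]}
```

View pics/scene0.png

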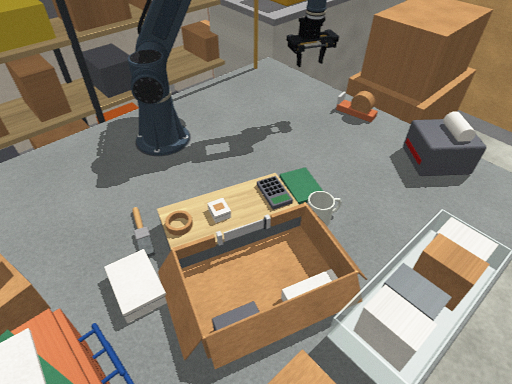

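View pics/top0.png

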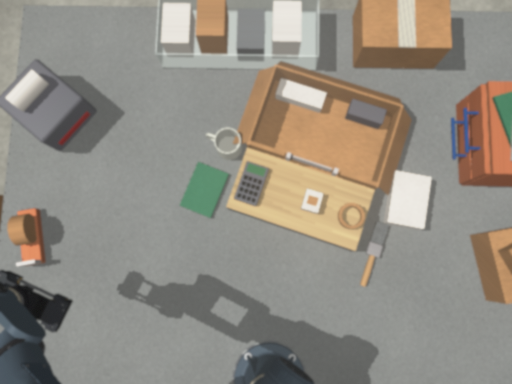

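View pics/wrist0.png

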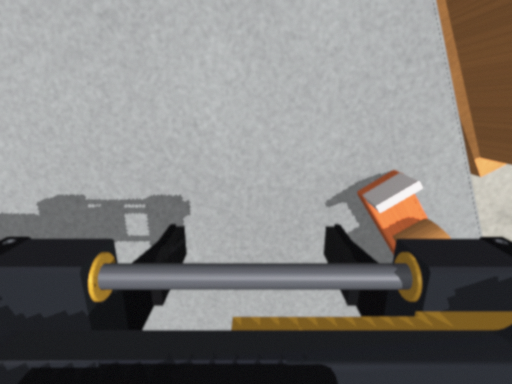

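```bash
cat > h.py <<'E'
from rig import robot
import cv2,numpy as np
from scipy.spatial.transform import Rotation as R
def ray(c,u,v):
    d=np.array([(u-c["cx"])/c["fx"],-(v-c["cy"])/c["fy"],-1.])
    return np.array(c["position"]),R.from_quat(c["rotation"]).apply(d)
def onz(c,u,v,z):
    p,d=ray(c,u,v); return p+d*(z-p[2])/d[2]
def proj(c,P):
    q=R.from_quat(c["rotation"]).inv().apply(np.array(P)-c["position"])
    return np.array([c["cx"]+c["fx"]*q[0]/-q[2], c["cy"]-c["fy"]*q[1]/-q[2]])
def tri(c1,uv1,c2,uv2):
    p1,d1=ray(c1,*uv1);p2,d2=ray(c2,*uv2)
    s=np.linalg.lstsq(np.c_[d1,-d2],p2-p1,rcond=None)[0]
    a=p1+s[0]*d1;b=p2+s[1]*d2
    return (a+b)/2,np.linalg.norm(a-b)
E
python3 - <<'E'
from h import *
c=cv2.imread("pics/top0.png")[130:260,220:400]; cv2.imwrite("pics/top0z.png",cv2.resize(c,None,fx=4.4,fy=4.4,interpolation=cv2.INTER_CUBIC))
c=cv2.imread("pics/scene0.png")[165:275,150:310]; cv2.imwrite("pics/scene0z.png",cv2.resize(c,None,fx=5,fy=5,interpolation=cv2.INTER_CUBIC))
E
```

```text
(no output)
```

View pics/top0z.png

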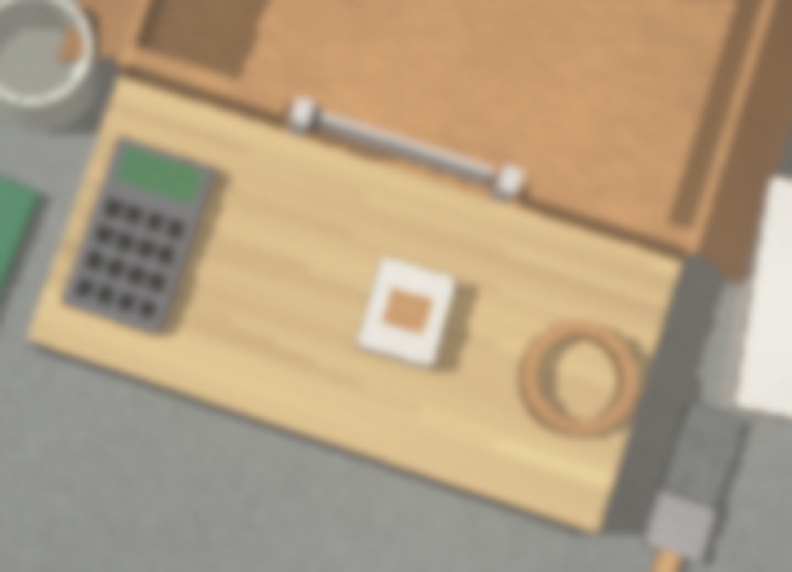

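View pics/scene0z.png

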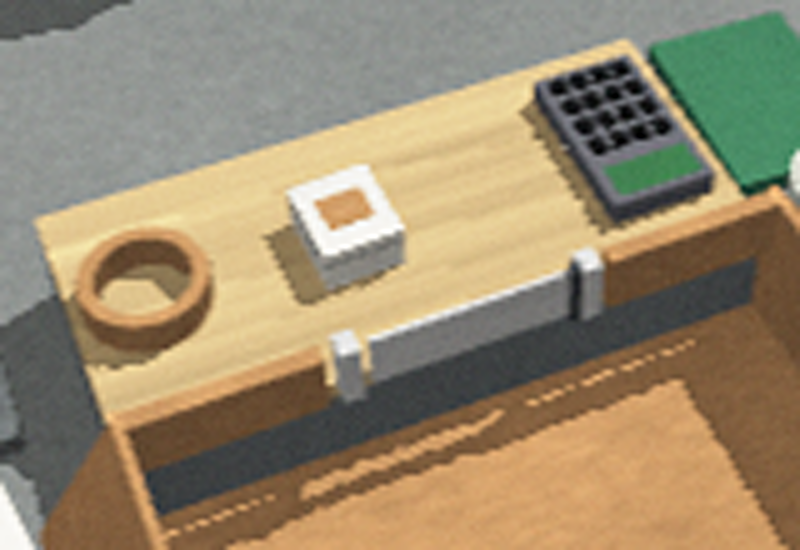

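Run:
```python
from h import *
T=robot.camera("top");S=robot.camera("scene")
t=lambda x,y:(220+(x+.5)/4.4-.5,130+(y+.5)/4.4-.5)
s=lambda x,y:(150+(x+.5)/5-.5,165+(y+.5)/5-.5)
# carton white mask
for n,a,b in [("postL top c",t(305,108),s(586,258)),("postR",t(512,176),s(345,345)),("stepFL",t(32,343),s(628,40)),("stepFR",t(598,530),s(37,219)),
 ("label",t(408,311),s(345,208)),
 ("c1 far-left",t(380,260),s(404,236)),("c2 farright",t(455,280),s(325,259)),("c3 nearright",t(434,367),s(288,187)),("c4 nearleft",t(358,345),s(366,165)),
 ("stepfarL",t(118,75),s(0,0)),("stepfarR",t(683,260),s(105,425)),("tape c",t(580,379),s(144,280))]:
    P,e=tri(T,a,S,b); print(n,P.round(4),round(e,4))
fl=onz(T,*t(32,343),.07);fr=onz(T,*t(598,530),.07);rr=onz(T,*t(683,260),.07)
print(fl,fr,rr)
d=fl-fr;print(np.linalg.norm(d),np.linalg.norm(rr-fr),"yaw",np.arctan2(d[1],d[0])-np.pi/2)
# masks
for c,nm in((T,'T'),(S,'S')):
    hsv=cv2.cvtColor(c["pixels"],cv2.COLOR_RGB2HSV)
    m=((hsv[:,:,1]<40)&(hsv[:,:,2]>200)).astype(np.uint8)
    cs,_=cv2.findContours(m,cv2.RETR_EXTERNAL,cv2.CHAIN_APPROX_NONE)
    for k in cs:
        x,y,w,h=cv2.boundingRect(k)
        if cv2.contourArea(k)>20: print(nm,(x,y,w,h),cv2.minAreaRect(k))
```

```text
postL top c [ 0.6514 -0.0427  0.1178] 0.0001
postR [ 0.609  -0.1793  0.1154] 0.0006
stepFL [0.4987 0.1383 0.0705] 0.0058
stepFR [ 0.3816 -0.2409  0.0742] 0.0023
label [ 0.5203 -0.1124  0.1032] 0.0013
c1 far-left [ 0.5546 -0.0953  0.0947] 0.0006
c2 farright [ 0.5419 -0.1435  0.1003] 0.0009
c3 nearright [ 0.4844 -0.1284  0.1039] 0.0039
c4 nearleft [ 0.4978 -0.0798  0.0995] 0.0021
stepfarL [ 0.5547 -0.1029  0.3652] 0.361
stepfarR [ 0.5573 -0.2963  0.0986] 0.0051
tape c [ 0.4794 -0.2263  0.092 ] 0.0021
[0.49691317 0.13605681 0.07      ] [ 0.38114661 -0.2427327   0.07      ] [ 0.56314604 -0.30093129  0.07      ]
0.39608507723345676 0.1910781637628441 yaw -0.2966069351027969
T (16, 260, 19, 6) ((25.089994430541992, 262.6299743652344), (3.2526915073394775, 18.384777069091797), 81.8698959350586)
T (302, 189, 21, 24) ((311.8679504394531, 200.46226501464844), (17.307430267333984, 20.74144172668457), 15.945395469665527)
T (387, 171, 44, 58) ((409.2297058105469, 199.12161254882812), (37.647369384765625, 53.10087203979492), 9.462322235107422)
T (282, 81, 44, 27) ((303.20001220703125, 93.900001525
[... 601 characters left out ...]
8, 48.58338165283203), 66.80140686035156)
S (104, 249, 62, 65) ((132.50001525878906, 280.5000305175781), (50.535133361816406, 47.85185241699219), 63.43495178222656)
S (328, 209, 184, 175) ((415.0806579589844, 295.3720703125), (106.24523162841797, 186.70260620117188), 35.78897476196289)
S (207, 198, 24, 18) ((218.5, 206.50003051757812), (15.098308563232422, 19.077707290649414), 69.44395446777344)
S (308, 191, 32, 19) ((322.300048828125, 200.4000244140625), (28.621667861938477, 19.230182647705078), 26.56505012512207)
S (496, 145, 16, 20) ((503.5, 154.5), (19.0, 15.0), 90.0)
S (448, 112, 26, 20) ((460.3171081542969, 121.6463623046875), (27.33041000366211, 10.619816780090332), 51.34019470214844)
```

```bash
cat > st.py <<'E'
from h import *
import sys
def st(tx=None):
    o=robot.get_obs();r=R.from_quat(o["tool_rot"]);M=r.as_matrix();p=np.array(o["position"])
    print("t",round(o["time"],2),"p",p.round(4),"xhead",round(np.arctan2(M[1,0],M[0,0]),4),"F",np.round(o["ft_force"],1),"w",round(o["grip_width"],4),"q",np.round(o["q"],2))
    if tx is not None: print("shift mm tool",(M.T@(np.array(tx)-p)*1000).round(1))
    return M
if __name__=="__main__":
    M=st([float(a) for a in sys.argv[1:]] or None); print(M.round(3))
E
python3 st.py 0.519 -0.112 0.2
```

```text
t 0.25 p [0.2384 0.5774 0.2221] xhead 1.1789 F [ 0.4  0.1 -0.8] w 0.0867 q [ 1.    0.53  1.43  0.    1.18 -0.18]
shift mm tool [-529.9   22.5 -522.6]
[[ 0.382 -0.001 -0.924]
 [ 0.924 -0.001  0.382]
 [-0.001 -1.     0.   ]]
```

```bash
python3 -m creep '[[[0,0,0],0.147,1],[[0,0,0],0.147,1],[[0,0,0],0.147,1],[[0,0,0],0.147,1],[[0,0,0],0.147,1],[[0,0,0],0.147,1],[[0,0,0],0.147,1],[[0,0,0],0.147,1]]'; python3 st.py 0.519 -0.112 0.2
```

```text
time: 1.05
position: [0.2385, 0.5775, 0.2224]
tool_rot: [0.707, -0.001, 0.001, -0.707]
ft_force: [-0.1, 0.1, -0.6]
grip_width: 0.0873
t 1.05 p [0.2385 0.5775 0.2224] xhead -0.0031 F [-0.1  0.1 -0.6] w 0.0873 q [1.   0.53 1.43 0.   1.18 1.  ]
shift mm tool [ 282.6   22.6 -688.6]
[[ 1.    -0.     0.003]
 [-0.003 -0.     1.   ]
 [-0.    -1.    -0.   ]]
```

```bash
python3 -m creep '[[[17,0,-35],0,1],[[17,0,-42],0,1],[[17,0,-42],0,1],[[17,0,-42],0,1],[[17,0,-42],0,1],[[17,0,-42],0,1],[[17,0,-42],0,1],[[17,0,-42],0,1]]'; python3 st.py 0.519 -0.112 0.2
```

```text
time: 1.85
position: [0.3761, 0.2474, 0.2227]
tool_rot: [-0.707, -0.001, 0.001, 0.707]
ft_force: [0.6, 0.4, -0.6]
grip_width: 0.087
t 1.85 p [0.3761 0.2474 0.2227] xhead 0.0033 F [ 0.6  0.4 -0.6] w 0.087 q [ 0.33  0.29  1.85 -0.    0.99  0.33]
shift mm tool [ 141.7   22.8 -359.9]
[[ 1.     0.001 -0.003]
 [ 0.003  0.     1.   ]
 [ 0.001 -1.     0.   ]]
```

```bash
python3 -m creep '[[[16,0,-42],0,1],[[16,0,-42],0,1],[[16,0,-42],0,1],[[16,0,-42],0,1],[[16,0,-42],0,1],[[16,0,-42],0,1],[[16,0,-42],0,1],[[16,0,-42],0,1]]'; python3 st.py 0.519 -0.112 0.2
python3 - <<'E'
from h import *
for n in ["wrist","top"]:
    c=robot.camera(n); cv2.imwrite(f"pics/{n}1.png",c["pixels"][:,:,::-1])
E
```

```text
time: 2.65
position: [0.505, -0.0885, 0.2226]
tool_rot: [-0.707, -0.001, 0.001, 0.707]
ft_force: [0.9, 0.3, -0.2]
grip_width: 0.087
t 2.65 p [ 0.505  -0.0885  0.2226] xhead 0.0025 F [ 0.9  0.3 -0.2] w 0.087 q [-0.39  0.38  1.71  0.    1.05 -0.39]
shift mm tool [ 13.9  22.6 -23.5]
[[ 1.     0.    -0.003]
 [ 0.003  0.     1.   ]
 [ 0.    -1.     0.   ]]
```

View pics/wrist1.png

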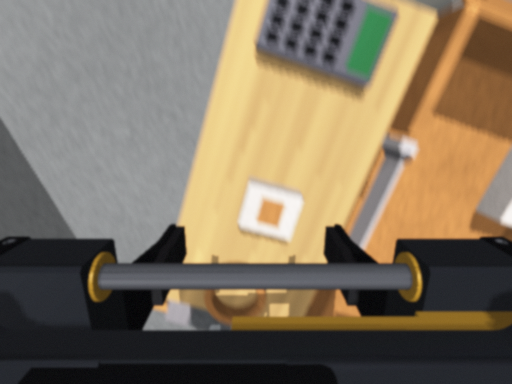

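Run:
```python
from h import *
W=robot.camera("wrist");T=robot.camera("top")
for uv in [(270,213),(254,181),(303,195),(289,243),(240,229)]: print(uv,onz(W,*uv,.1).round(4))
print("post",onz(W,403,141,.112).round(4), "pose",np.round(W["position"],3))
im=W["pixels"]; lab=cv2.inRange(cv2.cvtColor(im,cv2.COLOR_RGB2HSV),(5,70,120),(20,255,255))[190:235,245:300]
n,_,s,ce=cv2.connectedComponentsWithStats(lab);print(s,ce+[245,190])
t=lambda x,y:(220+(x+.5)/4.4-.5,130+(y+.5)/4.4-.5)
print(tri(W,(271,213),T,t(408,311)))
```

```text
(270, 213) [ 0.5251 -0.1221  0.1   ]
(254, 181) [ 0.508  -0.0865  0.1   ]
(303, 195) [ 0.5596 -0.102   0.1   ]
(289, 243) [ 0.5466 -0.1578  0.1   ]
(240, 229) [ 0.4925 -0.1406  0.1   ]
post [ 0.6504 -0.0445  0.112 ] pose [ 0.508 -0.012  0.385]
[[   0    0   54   45 1238]
 [   6    0   29   29  603]
 [   0    0   55   45  634]] [[272.05896607 209.74636511]
 [264.92868988 203.8092869 ]
 [278.61041009 224.19085174]]
(array([ 0.52090259, -0.11162869,  0.12415798]), np.float64(0.007580740436074657))
```

```bash
python3 - <<'E'
from h import *
W=robot.camera("wrist");W=robot.camera("wrist")
im=W["pixels"][140:280,180:340]
cv2.imwrite("pics/w2z.png",cv2.resize(im[:,:,::-1],None,fx=4,fy=4,interpolation=cv2.INTER_CUBIC))
hsv=cv2.cvtColor(W["pixels"],cv2.COLOR_RGB2HSV)
m=((hsv[:,:,1]<50)&(hsv[:,:,2]>190)).astype(np.uint8)
cs,_=cv2.findContours(m,cv2.RETR_EXTERNAL,cv2.CHAIN_APPROX_NONE)
for k in cs:
    if cv2.contourArea(k)>300:
        r=cv2.minAreaRect(k); print(r)
        for uv in cv2.boxPoints(r): print(uv,onz(W,*uv,.1).round(4))
E
python3 st.py
```

```text
((270.6463623046875, 207.64378356933594), (57.668174743652344, 50.08428192138672), 14.743562698364258)
[236.38861 224.52332] [ 0.484  -0.1283  0.1   ]
[249.1347  176.08807] [ 0.4981 -0.0744  0.1   ]
[304.9041  190.76425] [ 0.5562 -0.09    0.1   ]
[292.15802 239.1995 ] [ 0.5451 -0.1456  0.1   ]
t 2.95 p [ 0.5036 -0.0855  0.2222] xhead 0.0035 F [ 0.1 -0.2 -0.9] w 0.0868 q [-0.39  0.38  1.71  0.    1.05 -0.39]
[[ 1.    -0.002 -0.003]
 [ 0.003  0.001  1.   ]
 [-0.002 -1.     0.001]]
```

View pics/w2z.png

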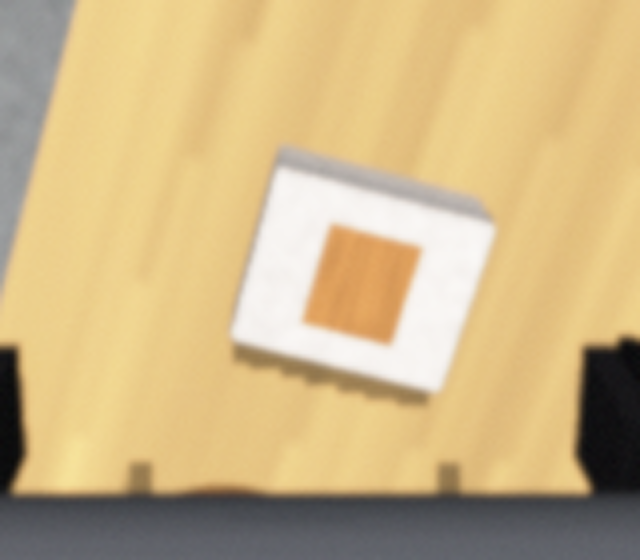

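```bash
python3 - <<'E'
from h import *
W=robot.camera("wrist");T=robot.camera("top")
z=lambda x,y:(180+(x+.5)/4-.5,140+(y+.5)/4-.5)
t=lambda x,y:(220+(x+.5)/4.4-.5,130+(y+.5)/4.4-.5)
P=[]
for a,b in [((362,284),(408,311)),((283,163),(380,260)),((495,222),(455,280)),((440,392),(434,367)),((232,343),(358,345))]:
    pass
for a in [(362,284),(283,163),(495,222),(440,392),(232,343)]:
    p=onz(W,*z(*a),.1); P.append(p); print(p.round(4), proj(T,p).round(1))
print(np.mean(P[1:],0))
for b in [(408,311),(380,260),(455,280),(434,367),(358,345)]: print(t(*b), onz(T,*t(*b),.1).round(4))
print(tri(W,z(362,284),T,t(408,311)))
E
python3 st.py
```

```text
[ 0.5201 -0.1115  0.1   ] [311.7 200.4]
[ 0.4991 -0.0783  0.1   ] [300.2 207.3]
[ 0.5547 -0.0941  0.1   ] [305.8 188.4]
[ 0.5421 -0.143   0.1   ] [322.7 193.1]
[ 0.4852 -0.1287  0.1   ] [317.6 212.5]
[ 0.52027136 -0.11100877  0.1       ]
(312.34090909090907, 200.29545454545456) [ 0.5204 -0.1132  0.1   ]
(305.97727272727275, 188.70454545454544) [ 0.5539 -0.0945  0.1   ]
(323.02272727272725, 193.25) [ 0.5417 -0.144   0.1   ]
(318.25, 213.02272727272725) [ 0.4838 -0.1305  0.1   ]
(300.97727272727275, 208.02272727272725) [ 0.4971 -0.0806  0.1   ]
(array([ 0.52077076, -0.11369587,  0.09440187]), np.float64(0.0006983562404696487))
t 3.05 p [ 0.5038 -0.085   0.2225] xhead 0.0048 F [ 0.9 -0.4 -0.3] w 0.087 q [-0.39  0.38  1.71  0.    1.05 -0.39]
[[ 1.    -0.001 -0.005]
 [ 0.005  0.001  1.   ]
 [-0.001 -1.     0.001]]
```

```bash
python3 -m creep '[[[8,25,-13],0,1],[[8,25,-14],0,1],[[0,20,0],0,1],[[0,0,0],0,1],[[0,0,0],0,1]]'; python3 st.py 0.52 -0.112 0.079
python3 - <<'E'
from h import *
c=robot.camera("wrist"); cv2.imwrite(f"pics/wrist3.png",c["pixels"][:,:,::-1])
E
```

```text
time: 3.55
position: [0.5203, -0.1124, 0.1527]
tool_rot: [-0.707, -0.001, 0.002, 0.707]
ft_force: [-0.6, -0.5, 0.8]
grip_width: 0.0874
t 3.55 p [ 0.5203 -0.1124  0.1527] xhead 0.0045 F [-0.6 -0.5  0.8] w 0.0874 q [-0.42  0.5   1.73  0.    0.91 -0.43]
shift mm tool [-0.2 73.7  0.3]
[[ 1.    -0.001 -0.004]
 [ 0.004  0.     1.   ]
 [-0.001 -1.     0.001]]
```

View pics/wrist3.png

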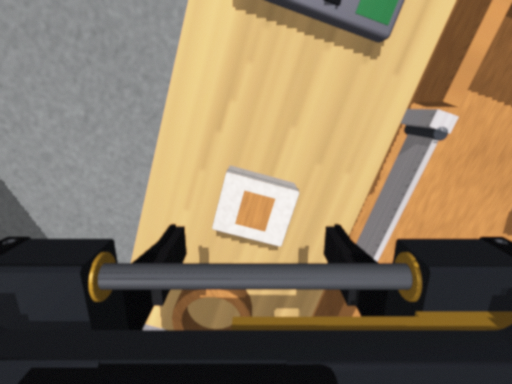

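```bash
python3 -m creep '[[[0,20,0],0,1],[[0,20,0],0,1],[[0,10,0],0,1],[[0,0,0],0,1],[[0,0,0],0,1]]'; python3 st.py 0.52 -0.112 0.079
python3 - <<'E'
from h import *
c=robot.camera("scene")["pixels"][135:265,150:310]; cv2.imwrite(f"pics/scene4.png",cv2.resize(c[:,:,::-1],None,fx=4.5,fy=4.5,interpolation=cv2.INTER_CUBIC))
E
```

```text
time: 4.1
position: [0.5213, -0.1136, 0.1034]
tool_rot: [0.707, 0.002, -0.001, -0.707]
ft_force: [0.2, -0.1, 0.5]
grip_width: 0.0872
t 4.1 p [ 0.5213 -0.1136  0.1034] xhead 0.0034 F [ 0.2 -0.1  0.5] w 0.0872 q [-0.42  0.58  1.77  0.    0.79 -0.43]
shift mm tool [-1.3 24.4  1.6]
[[ 1.     0.001 -0.003]
 [ 0.003 -0.001  1.   ]
 [ 0.001 -1.    -0.001]]
```

View pics/scene4.png

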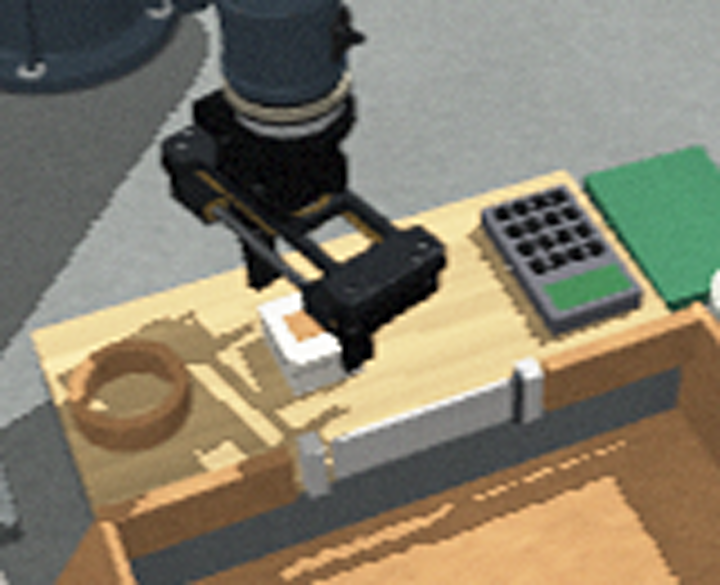

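```bash
python3 -m creep '[[[0,12,0],0,1],[[0,11,0],0,1],[[0,0,0],0,1],[[0,0,0],0,1]]'; python3 st.py 0.52 -0.112 0.079
python3 - <<'E'
from h import *
c=robot.camera("scene")["pixels"][135:265,150:310]; cv2.imwrite(f"pics/scene5.png",cv2.resize(c[:,:,::-1],None,fx=4.5,fy=4.5,interpolation=cv2.INTER_CUBIC))
c=robot.camera("wrist"); cv2.imwrite(f"pics/wrist5.png",c["pixels"][:,:,::-1])
E
```

```text
time: 4.55
position: [0.5203, -0.1134, 0.0789]
tool_rot: [-0.707, -0.001, 0.002, 0.707]
ft_force: [0.5, 1.1, 0.4]
grip_width: 0.0869
t 4.55 p [ 0.5203 -0.1134  0.0789] xhead 0.0029 F [0.5 1.1 0.4] w 0.0869 q [-0.42  0.62  1.78 -0.    0.74 -0.43]
shift mm tool [-0.3 -0.1  1.4]
[[ 1.    -0.001 -0.003]
 [ 0.003  0.001  1.   ]
 [-0.001 -1.     0.001]]
```

View pics/scene5.png

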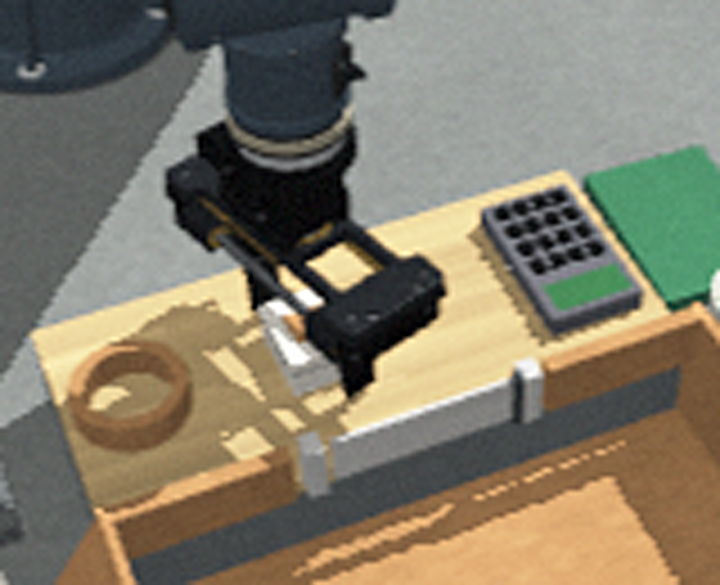

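View pics/wrist5.png

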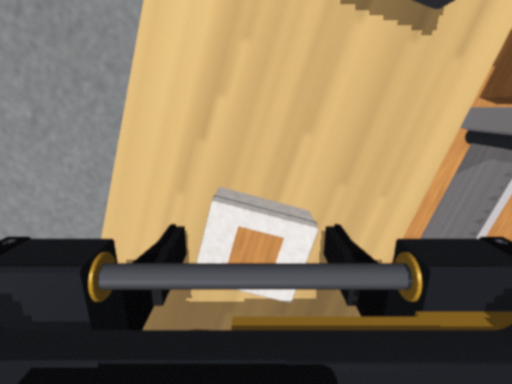

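```bash
python3 -m creep '[[[5,0,1],0,1],[[5,0,0],0,1],[[5,0,0],0,1],[[5,0,0],0,1],[[5,0,0],0,1],[[5,0,0],0,1],[[5,0,0],0,1]]'; python3 st.py
python3 - <<'E'
from h import *
c=robot.camera("wrist"); cv2.imwrite(f"pics/wrist6.png",c["pixels"][:,:,::-1])
E
```

```text
time: 5.35
position: [0.556, -0.1124, 0.0796]
tool_rot: [0.707, 0.001, -0.001, -0.707]
ft_force: [-2.5, -1.5, 2.4]
grip_width: 0.0871
t 5.35 p [ 0.556  -0.1124  0.0796] xhead 0.0031 F [-2.5 -1.5  2.4] w 0.0871 q [-0.4   0.65  1.7  -0.    0.79 -0.4 ]
[[ 1.    -0.    -0.003]
 [ 0.003 -0.     1.   ]
 [-0.    -1.    -0.   ]]
```

View pics/wrist6.png

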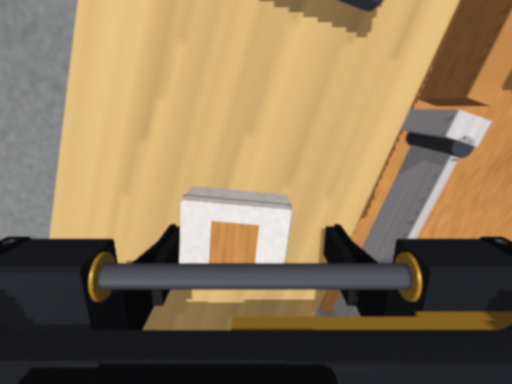

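```bash
python3 -m creep '[[[5,0,0],0,1],[[5,0,0],0,1],[[5,0,0],0,1],[[5,0,0],0,1],[[5,0,0],0,1],[[5,0,0],0,1],[[5,0,0],0,1],[[0,0,0],0,1]]'; python3 st.py
python3 - <<'E'
from h import *
c=robot.camera("wrist"); cv2.imwrite(f"pics/wrist7.png",c["pixels"][:,:,::-1])
c=robot.camera("scene")["pixels"][135:265,150:310]; cv2.imwrite(f"pics/scene7.png",cv2.resize(c[:,:,::-1],None,fx=4.5,fy=4.5,interpolation=cv2.INTER_CUBIC))
E
```

```text
time: 6.2
position: [0.5908, -0.1124, 0.0792]
tool_rot: [-0.707, -0.001, 0.001, 0.707]
ft_force: [-2.1, -0.4, -0.1]
grip_width: 0.087
t 6.2 p [ 0.5908 -0.1124  0.0792] xhead 0.003 F [-2.1 -0.4 -0.1] w 0.087 q [-0.37  0.69  1.61 -0.    0.85 -0.38]
[[ 1.    -0.001 -0.003]
 [ 0.003  0.     1.   ]
 [-0.001 -1.     0.   ]]
```

View pics/wrist7.png

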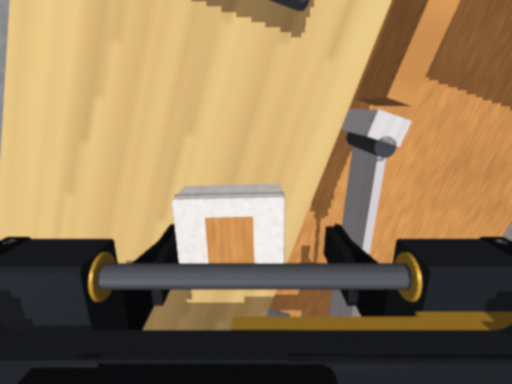

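View pics/scene7.png

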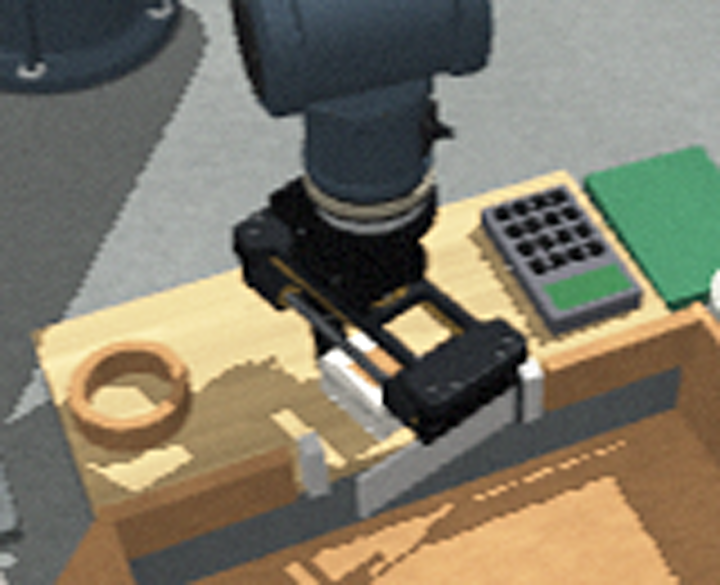

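```bash
python3 -m creep '[[[5,0,0],0,1],[[5,0,0],0,1],[[5,0,0],0,1],[[5,0,0],0,1],[[5,0,0],0,1],[[5,0,0],0,1],[[5,0,0],0,1]]'; python3 st.py
python3 - <<'E'
from h import *
c=robot.camera("wrist"); cv2.imwrite(f"pics/wrist8.png",c["pixels"][:,:,::-1])
c=robot.camera("scene")["pixels"][135:265,150:310]; cv2.imwrite(f"pics/scene8.png",cv2.resize(c[:,:,::-1],None,fx=4.5,fy=4.5,interpolation=cv2.INTER_CUBIC))
E
```

```text
time: 7.0
position: [0.6238, -0.1108, 0.079]
tool_rot: [-0.706, 0.0, 0.003, 0.708]
ft_force: [-7.4, 0.2, 1.7]
grip_width: 0.0871
t 7.0 p [ 0.6238 -0.1108  0.079 ] xhead 0.0041 F [-7.4  0.2  1.7] w 0.0871 q [-0.35  0.72  1.52  0.    0.91 -0.36]
[[ 1.    -0.005 -0.004]
 [ 0.004  0.002  1.   ]
 [-0.005 -1.     0.002]]
```

View pics/wrist8.png

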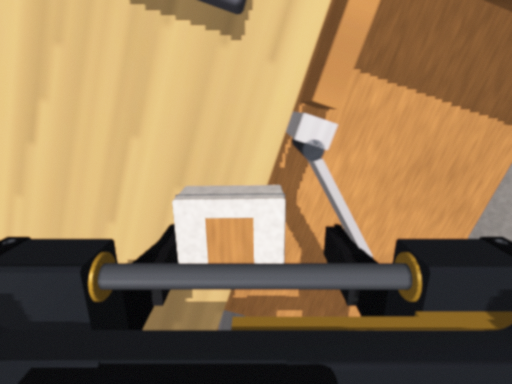

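View pics/scene8.png

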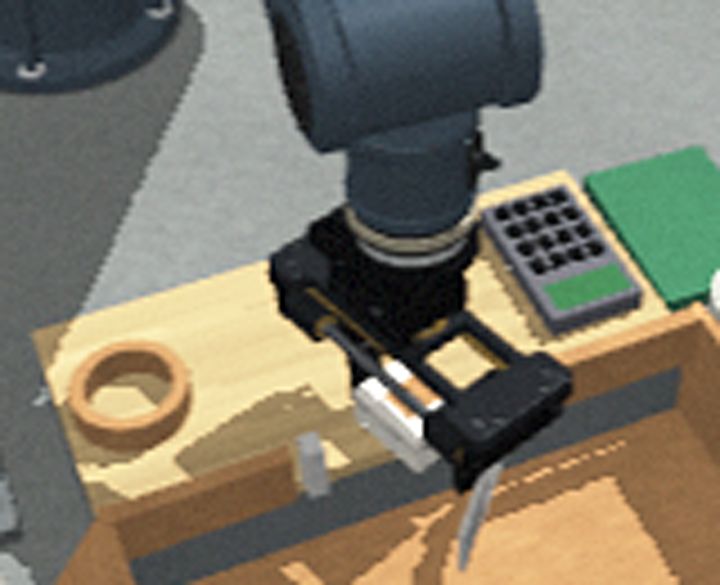

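```bash
python3 -m creep '[[[4,0,-1],0,1],[[4,0,0],0,1],[[4,0,0],0,1],[[4,0,0],0,1],[[4,0,0],0,1],[[0,0,0],0,1]]'; python3 st.py
python3 - <<'E'
from h import *
c=robot.camera("wrist"); cv2.imwrite(f"pics/wrist9.png",c["pixels"][:,:,::-1])
c=robot.camera("scene")["pixels"][135:265,150:310]; cv2.imwrite(f"pics/scene9.png",cv2.resize(c[:,:,::-1],None,fx=4.5,fy=4.5,interpolation=cv2.INTER_CUBIC))
E
```

```text
time: 7.7
position: [0.6459, -0.1128, 0.0794]
tool_rot: [-0.707, -0.001, 0.001, 0.707]
ft_force: [-4.2, -0.9, -0.4]
grip_width: 0.0869
t 7.7 p [ 0.6459 -0.1128  0.0794] xhead 0.0035 F [-4.2 -0.9 -0.4] w 0.0869 q [-0.34  0.74  1.46  0.    0.94 -0.35]
[[ 1.    -0.    -0.003]
 [ 0.003  0.     1.   ]
 [-0.    -1.     0.   ]]
```

View pics/wrist9.png

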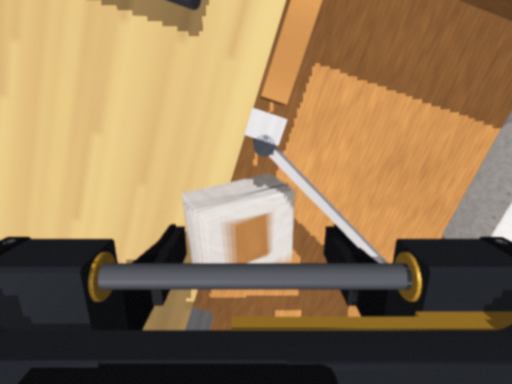

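View pics/scene9.png

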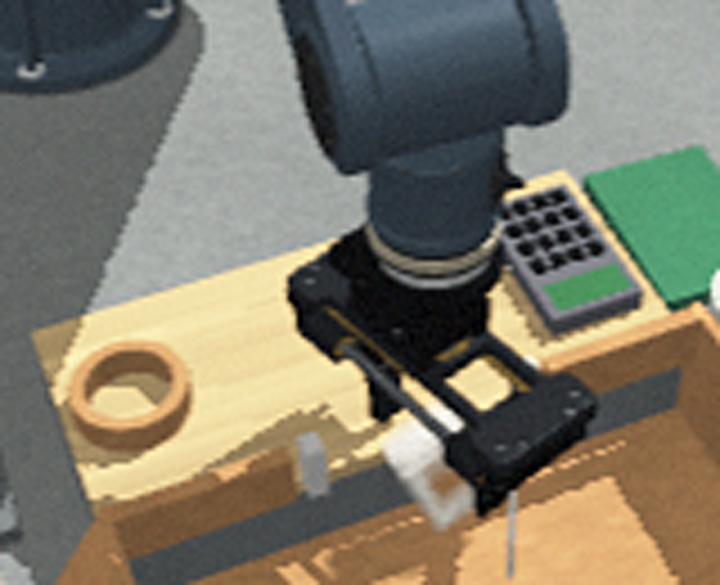

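```bash
python3 -m creep '[[[3,0,0],0,1],[[3,0,0],0,1],[[3,0,0],0,1],[[0,0,0],0,1]]'; python3 st.py
python3 - <<'E'
from h import *
c=robot.camera("wrist"); cv2.imwrite(f"pics/wrist10.png",c["pixels"][:,:,::-1])
c=robot.camera("scene")["pixels"][135:265,150:310]; cv2.imwrite(f"pics/scene10.png",cv2.resize(c[:,:,::-1],None,fx=4.5,fy=4.5,interpolation=cv2.INTER_CUBIC))
E
```

```text
time: 8.2
position: [0.6557, -0.1133, 0.0798]
tool_rot: [0.707, 0.002, -0.001, -0.707]
ft_force: [-3.4, 0.2, 0.6]
grip_width: 0.0867
t 8.2 p [ 0.6557 -0.1133  0.0798] xhead 0.0031 F [-3.4  0.2  0.6] w 0.0867 q [-0.34  0.75  1.43  0.    0.96 -0.34]
[[ 1.     0.002 -0.003]
 [ 0.003 -0.001  1.   ]
 [ 0.002 -1.    -0.001]]
```

View pics/wrist10.png

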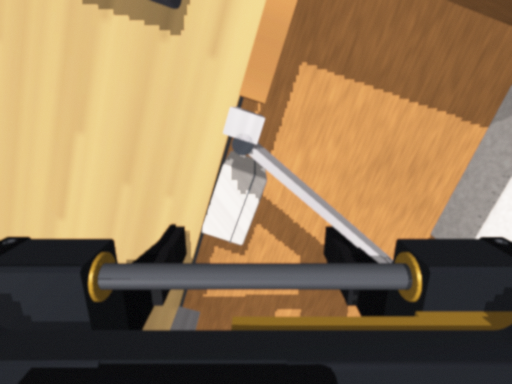

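View pics/scene10.png

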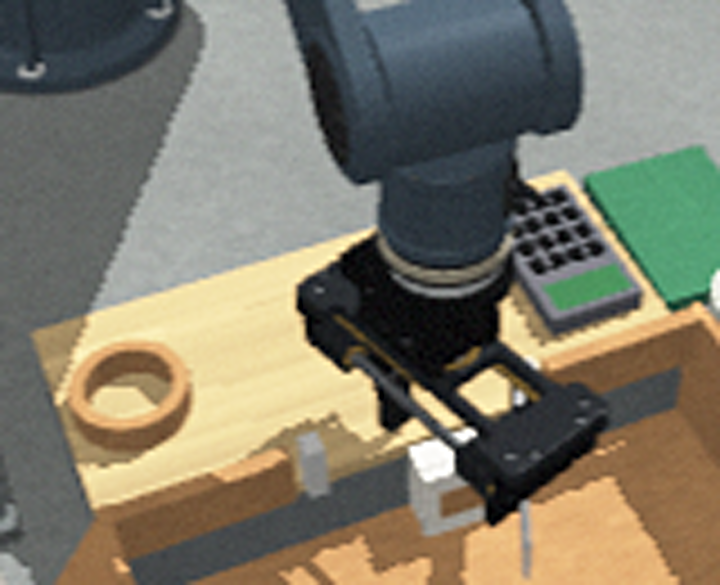

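```bash
python3 -m creep '[[[0,0,0],0,1],[[0,0,0],0,1],[[0,0,0],0,1]]' >/dev/null
python3 - <<'E'
from h import *
c=robot.camera("wrist"); cv2.imwrite(f"pics/wrist11z.png",cv2.resize(c["pixels"][90:270,170:350][:,:,::-1],None,fx=3.2,fy=3.2,interpolation=cv2.INTER_CUBIC))
c=robot.camera("scene")["pixels"][210:260,210:290]; cv2.imwrite(f"pics/scene11z.png",cv2.resize(c[:,:,::-1],None,fx=9,fy=9,interpolation=cv2.INTER_CUBIC))
E
```

```text
(no output)
```

View pics/wrist11z.png

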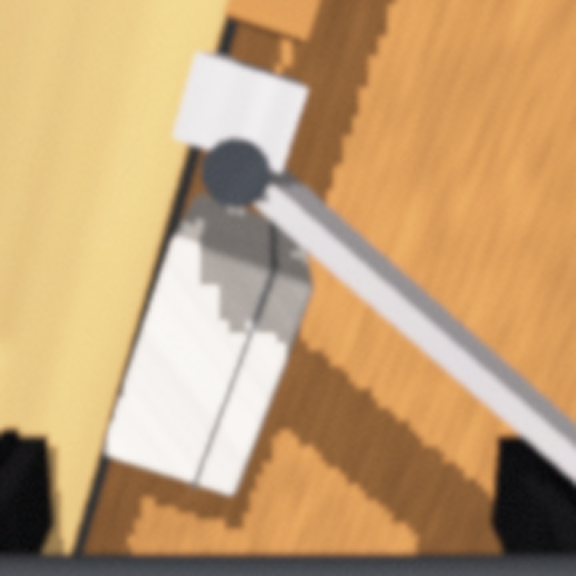

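View pics/scene11z.png

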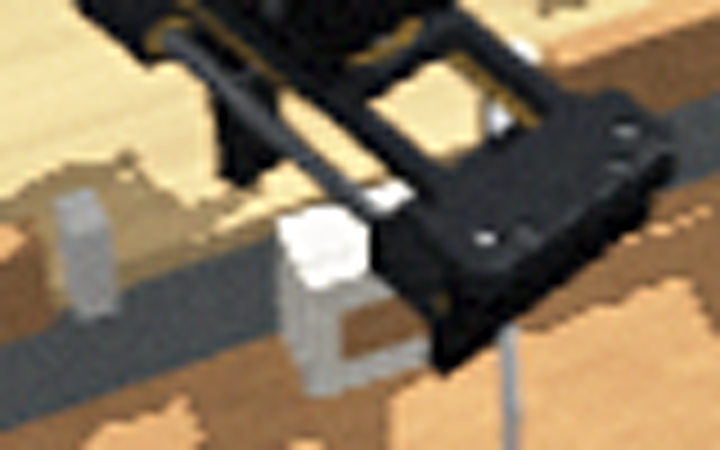

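Run:
```python
from h import *
W=robot.camera("wrist");S=robot.camera("scene")
w=lambda x,y:(170+(x+.5)/3.2-.5,90+(y+.5)/3.2-.5)
s=lambda x,y:(210+(x+.5)/9-.5,210+(y+.5)/9-.5)
D=np.array([.6215,-.109]);a=-.298;Rm=np.array([[np.cos(a),np.sin(a)],[-np.sin(a),np.cos(a)]])
for n,p,q in [("-y,+x",(232,495),(318,290)),("-y,-x",(107,455),(280,218)),("line",(196,484),(312,275))]:
    P,e=tri(W,w(*p),S,s(*q)); print(n,P.round(4),e.round(4),"hatch",(Rm@(P[:2]-D)).round(4))
for p in [(107,455),(232,495),(310,290),(188,200)]: P=onz(W,*w(*p),.066);print((Rm@(P[:2]-D)).round(4))
h=onz(W,*w(236,172),.112);e=onz(W,*w(575,460),.11); print("hinge",Rm@(h[:2]-D)); v=Rm@(e-h)[:2]; print("flap angle",np.arctan2(v[0],-v[1]))
```

```text
-y,+x [ 0.6477 -0.1223  0.0681] 0.0018 hatch [ 0.0289 -0.005 ]
-y,-x [ 0.6207 -0.1131  0.0696] 0.0009 hatch [ 0.0005 -0.0042]
line [ 0.6407 -0.1197  0.0672] 0.0034 hatch [ 0.0215 -0.0046]
[ 0.0007 -0.0056]
[ 0.0285 -0.0068]
[0.0306 0.0413]
[0.0024 0.0514]
hinge [0.00979091 0.06535186]
flap angle 1.161862077074898
```

```bash
python3 -m creep '[[[-5,-2,0],0,1],[[-12,-2,0],0,1],[[-12,0,0],0,1],[[-12,0,0],0,1],[[-12,0,0],0,1],[[-12,0,0],0,1],[[-10,0,0],0,1],[[-8,0,0],0,1]]'; python3 -m creep '[[[-6,0,0],0,1],[[-6,0,0],0,1],[[-6,0,0],0,1],[[-6,0,0],0,1],[[0,0,0],0,1]]';python3 st.py
python3 - <<'E'
from h import *
c=robot.camera("wrist"); cv2.imwrite(f"pics/wrist12.png",c["pixels"][:,:,::-1])
c=robot.camera("scene")["pixels"][135:265,150:310]; cv2.imwrite(f"pics/scene12.png",cv2.resize(c[:,:,::-1],None,fx=4.5,fy=4.5,interpolation=cv2.INTER_CUBIC))
E
```

```text
time: 9.6
position: [0.571, -0.1127, 0.0837]
tool_rot: [-0.707, -0.001, 0.001, 0.707]
ft_force: [-0.9, 0.9, 0.2]
grip_width: 0.0871
time: 10.1
position: [0.5467, -0.1133, 0.0834]
tool_rot: [-0.707, -0.001, 0.001, 0.707]
ft_force: [-0.3, 0.5, 0.1]
grip_width: 0.0873
t 10.1 p [ 0.5467 -0.1133  0.0834] xhead 0.0027 F [-0.3  0.5  0.1] w 0.0873 q [-0.4   0.64  1.72 -0.    0.79 -0.41]
[[ 1.    -0.001 -0.003]
 [ 0.003  0.     1.   ]
 [-0.001 -1.     0.   ]]
```

View pics/wrist12.png

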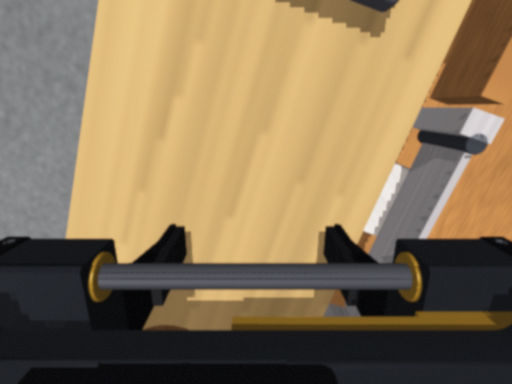

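View pics/scene12.png

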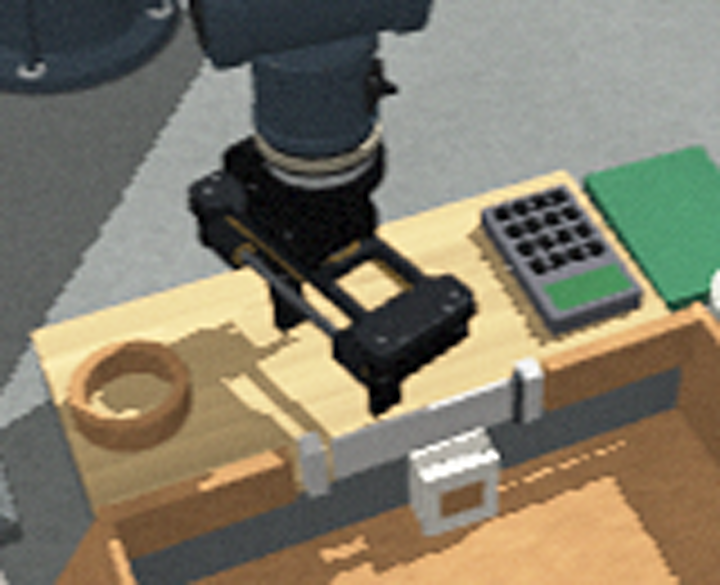

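```bash
python3 -m creep '[[[-4,-20,0],0,1],[[-5,-30,0],0,1],[[-5,-30,0],0,1],[[-10,-30,0],0,1],[[-10,-30,0],0,1],[[0,0,0],0,1],[[0,0,0],0,1]]';python3 st.py
python3 - <<'E'
from h import *
c=robot.camera("scene")["pixels"]; cv2.imwrite("pics/scene13f.png",c[:,:,::-1]); c=c[165:275,150:310]; cv2.imwrite(f"pics/scene13.png",cv2.resize(c[:,:,::-1],None,fx=5,fy=5,interpolation=cv2.INTER_CUBIC))
a=cv2.imread("pics/scene0.png");d=cv2.absdiff(a,cv2.imread("pics/scene13f.png")).max(2)
# flap region difference: top edge of flap before/after
cv2.imwrite("pics/diff13.png",cv2.resize((d*2.).clip(0,255).astype(np.uint8)[165:275,150:310],None,fx=5,fy=5))
E
```

```text
time: 10.9
position: [0.5142, -0.1137, 0.2242]
tool_rot: [0.707, 0.002, -0.0, -0.707]
ft_force: [-0.1, 0.1, 1.2]
grip_width: 0.0873
t 10.9 p [ 0.5142 -0.1137  0.2242] xhead 0.0029 F [-0.1  0.1  1.2] w 0.0873 q [-0.43  0.39  1.68  0.    1.07 -0.43]
[[ 1.     0.002 -0.003]
 [ 0.003 -0.001  1.   ]
 [ 0.002 -1.    -0.001]]
```

View pics/scene13.png

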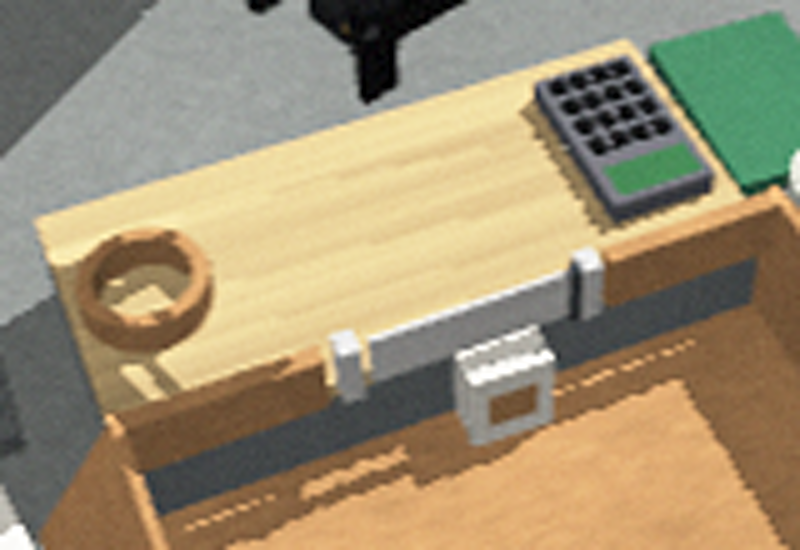

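View pics/diff13.png

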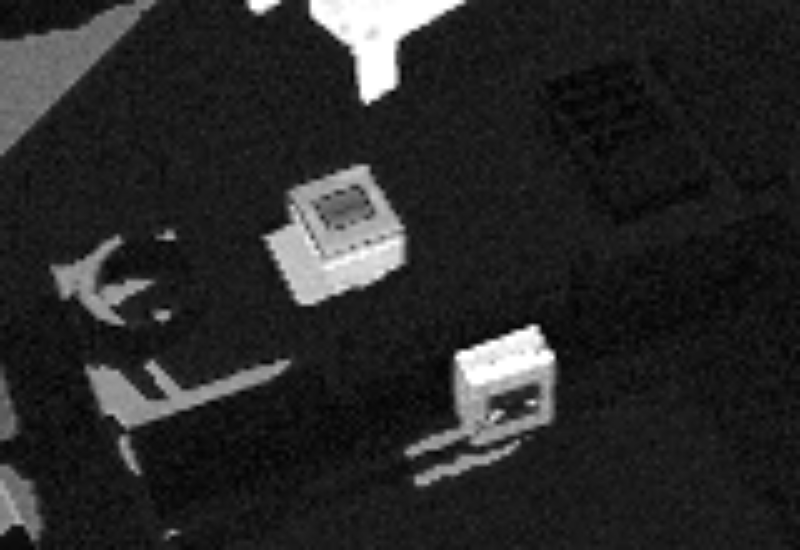

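```bash
python3 -c "
from rig import robot
import numpy as np
print(np.abs(robot.get_obs()['joint_velocities']).max()); print(robot.hand_in())"
```

```text
0.024826811516446272
the job is handed in; nothing more can be done
None
```

The carton is in the box, the flap has closed by itself, and the job was handed in at about 11 s. I straddled the carton with the open fingers: the front finger pushed the flap in to about 1.16 rad and held it. The rear finger slid the carton about 0.11 m along the step and over the edge. I then backed out with the flap following the finger shut, and lifted clear.

**Last checks**
- Comparing the last scene image with the first, the flap is back in its closed position. In the part I compared (step, doorway and near side of the box), the tape roll and calculator are unmoved, with only shadows differing. I saw no contact with the mug, brush, notebook or big carton, but did not measure them again.
- The carton stands on end against the step's face instead of lying flat. Its top measured about 68–70 mm high from two views (66 mm nominal), below the flap's lower edge at 74 mm. That leaves a measured gap of only 4–6 mm, or 8 mm nominal.
- The highest wrist force I read between moves was about 7 N.

**Disagreement:** one early wrist-camera measurement put the carton 10 mm off. It was taken while the arm was still settling. Repeated once the arm was still, it agreed with the top view to about 2 mm.

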